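# Pin the blood pressure monitor's cradle into its desk mount

## Robot

A 7-joint arm with a two-finger parallel gripper is mounted at the origin on the work surface. World frame = base frame: x ahead of the robot, y to its left, z up, the work surface at z = 0. Lengths are in m, angles in rad, forces in N, time in s.
With the tool pointing down it reaches from about 0.4 to 0.85 m from the base axis. Payload 10.4 kg.
Tool frame: the origin (TCP) lies at the very end of the fingers, on their centre line; the grasp point (between the pads) lies 19 mm behind it; z points along the fingers, y is the line along which they close (so a half turn about z gives the same grasp; the last joint's range is limited). The gripper opens to 87 mm and grips with 3 to 60 N. Pads are 19 mm wide; open, the fingers measure 117 mm over their backs; the gripper's body (75 mm by 190 mm) begins 51 mm behind the grasp point.
Start: joints at [1.309, 0.332, -0.065, 1.46, 0.022, 1.35, -0.088], TCP at [0.148, -0.607, 0.223] pointing down, gripper open.
Joint ranges: [-2.6, 2.6], [-0.5, 2.12], [-1.47, 1.34], [0.16, 2.42], [-1.27, 4.41], [0.06, 2.06], [-2.6, 2.6]. Speed limits (rad/s): [2.22, 2.22, 2.79, 2.79, 3.14, 3.14, 3.14].

## Interface

Orientations are given as a 3x3 rotation matrix whose columns are the frame's x, y, z axes.
In Python, from plant import telemetry, cams, workorder gives the robot as it stands.
- The arm moves only by the tool carry_out, never from a script. Its argument "moves" is one flat list of numbers, 7 for each row, row after row: the shift along the tool's x, y, z in mm, then the turn, a rotation vector about the tool's x, y, z in degrees, then the opening, from -1 (shut) to 1 (fully open). In form: [x, y, z, ax, ay, az, hand, x, y, z, ax, ay, az, hand, ...]. A call has 1 to 20 rows; each row is the pose to reach, as a shift and turn from the pose commanded when the call began, along the tool's axes at that moment; what a row does not reach only later rows make up. A row lasts 1/8 s, in which the tool goes at most 62.5 mm and 10.7 degrees, less where a joint would pass 70% of its speed; a pose out of reach is approached as far as the arm can. A call with a gripper value outside its range is refused whole. The fingers move at their own pace and stop on an object; the grip force is fixed at half the most. Time passes only in rows, so rows that repeat a pose let the fingers close. It gives the time, the measured TCP pose, the force, the opening and the grip force at its end, in the units of the state.
- telemetry.sense(): the state, without advancing time (a new reading comes with each control period).
- cams.camera(name): name is "side" or "top"; returns a dict with "frame" (420x560x3 uint8, blue, green, red), "depth" (420x560 float32, m along the optical axis (not along the pixel's ray), 0 where there is no reading), "intrinsics" (3x3 intrinsics, pixels), "T" (4x4, takes a point from camera to world coordinates). Camera axes: x right, y up, looking along -z (the intrinsics and any distortion apply to the point x, -y, -z); pixel columns grow to the right and rows downward; lengths in m; the calibration is good to about 2 mm. A picture is of the moment at which its call begins.
- workorder.close_job(): hands the job in; it is judged then, once.
The state is a dict: "time": time; "joint_pos": joint angles; "joint_velocities": joint speeds; "effort": joint torques, N m; "tcp_pos": TCP position; "tcp_rot": TCP orientation; "contact_force": force on the tool from outside, world axes, zero at the start; "torque": the same for the moment, N m; "opening": opening from 0.0 (shut) to 1.0 (fully open); "gripper_force": force on a finger pad.
Only numpy, scipy, OpenCV 4.12 (cv2) and the standard library are available. Lean on these libraries where they do the work, as an engineer would, in place of code of your own. Each camera call takes 0.05 s, during which the arm holds its last target. There are 200 camera calls.

## Task

The blood pressure monitor's orange cradle has slid a little out of line in its grey desk mount. Take the tapered pin with the green grip from the white stand and push it down through the mount's hole, so that its taper draws the cradle's hole into line, until the pin's collar rests on the mount; then let go. Do not push the cradle into line beforehand, and leave the black-gripped blunt pin, the tablet jar, the glucose meter and the sanitiser bottle where they are.

Things in the scene. Friction and masses are not known exactly. Their poses are not given: they have to be found in the camera images.
- taper_pin: Tapered aluminium pin, upright in either hole of the white stand, hung by its collar with 2 mm play all round. Origin: centre of its pointed lower end (10 mm above the table), z up. Taper 8 mm diameter at 0 to 32 mm at height 38, shank 32 mm to height 70, green collar 46 mm from 70 to 76, green cylindrical grip 30 mm diameter from 76 to 116 (top). 130 to 250 g. A 75 mm lift clears the stand.
- blunt_pin: Bystander in the stand's other hole, 110 mm from the tapered pin: same size, but a blunt straight shank of 32 mm diameter, and a black collar and grip, its top 126 mm above the table. Origin: centre of its lower end. The fixed white stand (80 x 190 mm, 80 mm high, collars rest on its top) runs along the line through the two pins; fingers have free room on its long sides.
- dock_hole (a point): Centre of the mouth of the 36 mm hole in the fixed grey desk mount's top plate (80 x 116 x 8 mm), 80 mm above the table; z up, x along the cradle's slide, towards the white monitor, which begins about 105 mm from here and is up to 135 mm high. With the pin fully home its collar rests on this plate and the pin's origin is 70 mm below this point.
- cradle (a joint): Slide of the cradle (m): 0 with the 36 mm hole of its orange tongue in line with the mount's, positive along dock_hole's x, towards the monitor. Starts at 0.007 to 0.010; stops at -0.004 and 0.016; friction about 3 N, no spring. Heights above the table: tongue 61 to 70 mm; below it the mount's lower plate, 50 to 58, has a hole in line with dock_hole; base plate 0 to 6.
- tablets: Bystander: white tablet jar with a blue cap, 56 mm diameter, 85 mm high. Origin at the centre of its underside.
- meter: Bystander: white glucose meter with a grey screen, 90 x 58 x 22 mm, lying flat. Origin at the centre of its underside.
- sanitiser: Bystander: white bottle with a red cap, 52 mm diameter, 120 mm high. Origin at the centre of its underside.
Mind the look-alikes: they are no part of the job. What is meant by the taper_pin is not yellow, and is the smaller of those in its own colour.

How it is judged:
On the way:
1. the pin's point is in the mount's hole while the cradle is still out of line (horizontal distance between taper_pin and dock_hole below 0.016 m and z of taper_pin in the frame of dock_hole below -0.004 m and angle between taper_pin's own z axis and vertical below 0.25 rad and value of joint cradle above 0.0062 m), for 0.04 s.
At the end, for the whole second after the job is handed in: The tapered pin stands upright (within 10 degrees) and at rest in the mount's hole, within 6 mm of its axis, its collar resting on the top plate (within 6 mm), and the cradle's hole is within 6 mm of the mount's (horizontal distance between taper_pin and dock_hole below 0.006 m and z of taper_pin in the frame of dock_hole below -0.064 m and angle between taper_pin's own z axis and vertical below 0.17 rad and value of joint cradle between -0.006 and 0.006 m and linear speed of taper_pin below 0.02 m/s); the robot touches nothing.
It fails at once if the blunt pin is pulled out or knocked about (distance of blunt_pin from where it was at the start of the episode above 0.02 m or angle between blunt_pin's own z axis and vertical above 0.5 rad).
It fails at once if the tablet jar is shifted or tipped (distance of tablets from where it was at the start of the episode above 0.02 m or angle between tablets's own z axis and vertical above 0.5 rad).
It fails at once if the glucose meter is shifted (distance of meter from where it was at the start of the episode above 0.02 m or angle between meter's own z axis and vertical above 0.5 rad).
It fails at once if the sanitiser bottle is shifted or tipped (distance of sanitiser from where it was at the start of the episode above 0.02 m or angle between sanitiser's own z axis and vertical above 0.5 rad).
It also fails if it takes over 35 s, if anything falls off the work surface, if the arm or the gripper's body presses on something with over 40 N, if the wrist force passes 120 N, or if a joint passes its speed limit or range.

## Working session

There is one attempt and no reset: what is moved stays moved. The work goes in short steps, Python scripts to look and compute and a tool call to move; the robot and the scene stay as the last step left them, time stands still between calls to the robot, and variables do not carry over. Pictures are saved under pics/ and viewed, at most 10 in all, crops included, and the job is handed in when it is done.

Besides the shell and the picture viewer there is one more tool, called after ">>>" by a JSON object that holds its "op" and its "data". carry_out: Moves the arm, as the interface text tells. Its arguments: {"type":"object","properties":{"moves":{"type":"array"}},"required":["moves"]}

```bash
mkdir -p pics; cat > h.py <<'E'
import numpy as np, cv2
from plant import telemetry, cams, workorder
np.set_printoptions(precision=4,suppress=True)
def snap(n,f):
    c=cams.camera(n); cv2.imwrite(f'pics/{f}.png',c['frame']); np.savez(f'{f}.npz',**c); return c
def cloud(c):
    K=c['intrinsics'];d=c['depth'];v,u=np.mgrid[:d.shape[0],:d.shape[1]]
    P=np.stack([(u-K[0,2])*d/K[0,0],-(v-K[1,2])*d/K[1,1],-d],-1)
    return P@c['T'][:3,:3].T+c['T'][:3,3]
E
python3 - <<'E'
from h import *
for n in('top','side'):
    c=snap(n,n+'0');print(c['intrinsics'],c['T'])
s=telemetry.sense();print(s)
E
```

```text
[[384.4507   0.     281.7268]
 [  0.     384.4507 210.1781]
 [  0.       0.       1.    ]] [[ 0.0301  0.9975 -0.0645  0.5582]
 [-0.9995  0.0297 -0.0079 -0.0243]
 [-0.006   0.0647  0.9979  1.0401]
 [ 0.      0.      0.      1.    ]]
[[540.4074   0.     291.675 ]
 [  0.     540.4074 202.469 ]
 [  0.       0.       1.    ]] [[ 0.9846  0.127  -0.1201  0.4305]
 [-0.1748  0.6981 -0.6943 -1.0856]
 [-0.0043  0.7046  0.7096  1.1725]
 [ 0.      0.      0.      1.    ]]
{'time': 0.1, 'joint_pos': array([ 1.3094,  0.3328, -0.0647,  1.4608,  0.0216,  1.3499, -0.0885]), 'joint_velocities': array([ 0.0006,  0.0004,  0.0008, -0.0037, -0.0017,  0.0022,  0.0022]), 'effort': array([  0.0022, -62.4543,   0.025 , -39.0719,  -0.0615,   0.0365,
        -0.    ]), 'tcp_pos': array([ 0.1478, -0.6069,  0.2219]), 'tcp_rot': array([[ 0.9716,  0.2366, -0.0003],
       [ 0.2366, -0.9716,  0.0012],
       [-0.    , -0.0012, -1.    ]]), 'contact_force': array([-0.0779,  0.4738, -0.2351]), 'torque': array([-0.0111,  0.0023,  0.0082]), 'gripper_force': 0.0, 'opening': 1.0032875056255874}
```

View pics/top0.png

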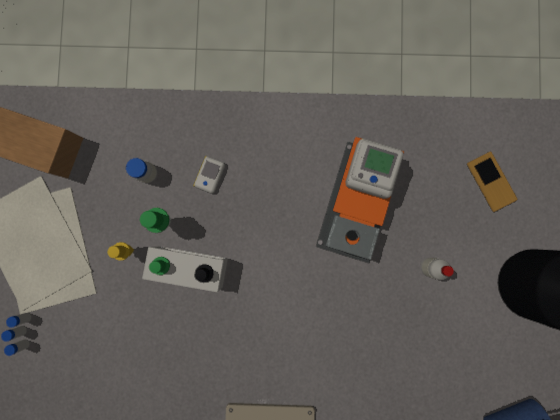

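View pics/side0.png

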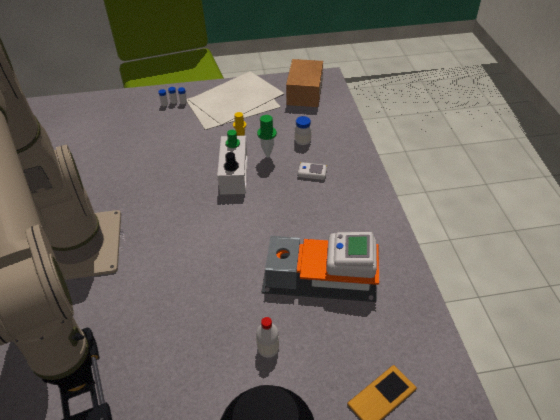

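```bash
python3 - <<'E'
from h import *
t=dict(np.load('top0.npz'));s=dict(np.load('side0.npz'))
def pr(c,name,mask):
    P=cloud(c)
    print(name,mask.sum(),np.median(P[mask],0),P[mask].min(0),P[mask].max(0))
for nm,c,g,m in(('top',t,(245,285,140,180),(200,270,310,390)),('side',s,(120,160,215,248),(230,300,255,305))):
    P=cloud(c);f=cv2.cvtColor(c['frame'],cv2.COLOR_BGR2HSV)
    roi=lambda r:(np.indices(P.shape[:2])[0]>=r[0])&(np.indices(P.shape[:2])[0]<r[1])&(np.indices(P.shape[:2])[1]>=r[2])&(np.indices(P.shape[:2])[1]<r[3])
    G=roi(g)&(f[...,0]>45)&(f[...,0]<85)&(f[...,1]>100)
    pr(c,nm+' green top',G&(abs(P[...,2]-.126)<.008)); pr(c,nm+' green all',G)
    A=roi(m)&(abs(P[...,2]-.08)<.005); pr(c,nm+' plate',A)
    pts=P[A][:,:2].astype(np.float32); print(cv2.minAreaRect(pts))
    # hole: non-plate pixels enclosed by plate
    fl=(~A).astype(np.uint8); n,l,st,ce=cv2.connectedComponentsWithStats(fl,connectivity=4)
    K=c['intrinsics']
    def ray(u,v,z):
        d=c['T'][:3,:3]@np.array([(u-K[0,2])/K[0,0],-(v-K[1,2])/K[1,1],-1]);o=c['T'][:3,3];return o+d*(z-o[2])/d[2]
    for i in range(1,n):
        if 30<st[i,4]<600: print('hole',st[i],ce[i],ray(*ce[i],.08))
    gt=G&(abs(P[...,2]-.126)<.006)
    vv,uu=np.nonzero(gt);print('green top ray',uu.mean(),vv.mean(),ray(uu.mean(),vv.mean(),.126))
    sc=8;a=c['frame'][m[0]-5:m[1]-5,m[2]:m[3]];b=c['frame'][g[0]:g[1],g[2]:g[3]+30]
    a=cv2.resize(a,None,fx=5,fy=5,interpolation=2);b=cv2.resize(b,None,fx=5,fy=5,interpolation=2)
    h=max(a.shape[0],b.shape[0]);pad=lambda q:cv2.copyMakeBorder(q,0,h-q.shape[0],0,0,0)
    cv2.imwrite(f'pics/crop_{nm}.png',np.hstack([pad(a),pad(b)]))
E
```

```text
top green top 121 [0.4739 0.2781 0.1249] [0.4594 0.2655 0.1185] [0.4879 0.294  0.1297]
top green all 274 [0.476  0.2729 0.1066] [ 0.4531 -0.0243  0.0768] [0.5582 0.2957 1.0401]
top plate 1340 [ 0.5576 -0.194   0.0798] [ 0.5054 -0.2587  0.075 ] [ 0.634  -0.1288  0.0849]
((0.5748165249824524, -0.19860371947288513), (0.11661685258150101, 0.11490542441606522), 74.2313003540039)
hole [345 231  15  14 159] [351.8931 237.3145] [ 0.5578 -0.1932  0.08  ]
green top ray 155.07692307692307 266.7264957264957 [0.4744 0.2783 0.126 ]
side green top 54 [0.4754 0.2741 0.1257] [0.4622 0.2602 0.1189] [0.4877 0.2933 0.133 ]
side green all 174 [0.4752 0.2684 0.1024] [0.4549 0.2521 0.0773] [0.4965 0.2933 0.133 ]
side plate 956 [ 0.5585 -0.1994  0.0797] [ 0.5068 -0.2618  0.075 ] [ 0.6114 -0.13    0.085 ]
((0.5635437965393066, -0.19599679112434387), (0.12208577245473862, 0.08972831815481186), 74.5571517944336)
hole [276 249  14  10 104] [282.4423 253.6442] [ 0.559  -0.1972  0.08  ]
green top ray 231.44 132.88 [0.4757 0.2746 0.126 ]
```

View pics/crop_top.png

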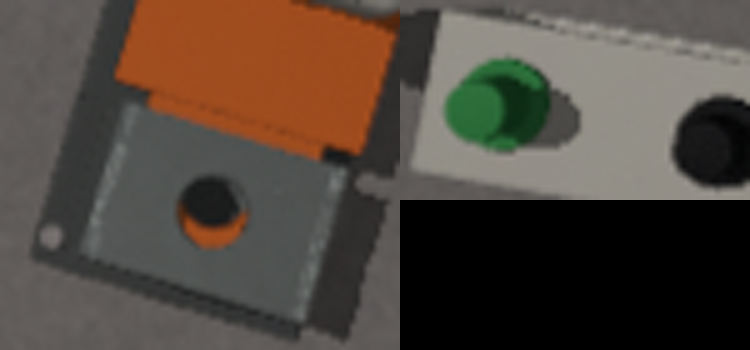

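View pics/crop_side.png

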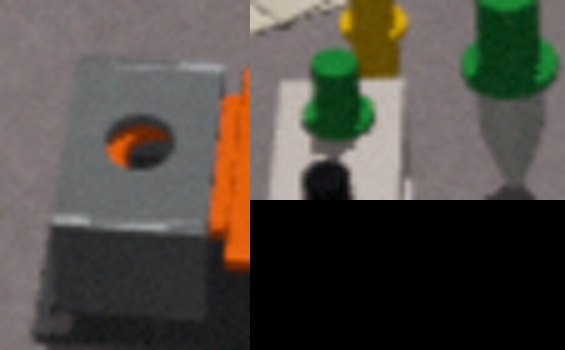

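Top crop: the mount's hole is at about pixel (352.6, 237.4) in the top image, with the orange tongue showing on the side away from the monitor. The small green pin's top is at about (155, 267), the big green look-alike at (155, 220), and the black pin at (204, 273). The side crop agrees, with the hole at (283, 253) and the pin's top at (231, 133). I'll move above the pin, closing along about -50° to stay clear of the neighbours.

>>> {"op": "carry_out", "data": {"moves": [426,-264,0,0,0,-26,0.3,426,-264,0,0,0,-26,0.3,426,-264,0,0,0,-26,0.3,426,-264,0,0,0,-26,0.3,426,-264,0,0,0,-26,0.3,426,-264,0,0,0,-26,0.3,426,-264,0,0,0,-26,0.3,426,-264,0,0,0,-26,0.3,527,-781,0,0,0,-26,0.3,527,-781,0,0,0,-26,0.3,527,-781,0,0,0,-26,0.3,527,-781,0,0,0,-26,0.3,527,-781,0,0,0,-26,0.3,527,-781,0,0,0,-26,0.3,527,-781,0,0,0,-26,0.3,527,-781,0,0,0,-26,0.3,527,-781,0,0,0,-26,0.3,527,-781,0,0,0,-26,0.3,527,-781,0,0,0,-26,0.3,527,-781,0,0,0,-26,0.3]}}

```text
time: 2.6
tcp_pos: [0.4757, 0.2746, 0.2224]
tcp_rot: [[0.771, 0.637, 0.0], [0.637, -0.771, -0.001], [-0.0, 0.001, -1.0]]
contact_force: [0.1, -0.1, -0.3]
opening: 0.648
gripper_force: 0.0
```

>>> {"op": "carry_out", "data": {"moves": [0,0,60,0,0,0,0.3,0,0,60,0,0,0,0.3,0,0,60,0,0,0,0.3]}}

```text
time: 2.98
tcp_pos: [0.4758, 0.2762, 0.1643]
tcp_rot: [[0.77, 0.638, 0.001], [0.638, -0.77, 0.0], [0.001, 0.0, -1.0]]
contact_force: [1.0, 0.3, 1.2]
opening: 0.645
gripper_force: 0.0
```

```bash
python3 - <<'E'
from h import *
c=snap('side','side1');d=snap('top','top1');print(telemetry.sense()['tcp_pos'])
a=cv2.resize(c['frame'][90:190,190:290],(400,400),interpolation=2);b=cv2.resize(d['frame'][210:310,110:210],(400,400),interpolation=2)
cv2.imwrite('pics/c1.png',np.hstack([a,b]))
E
```

```text
[0.4762 0.2767 0.1648]
```

View pics/c1.png

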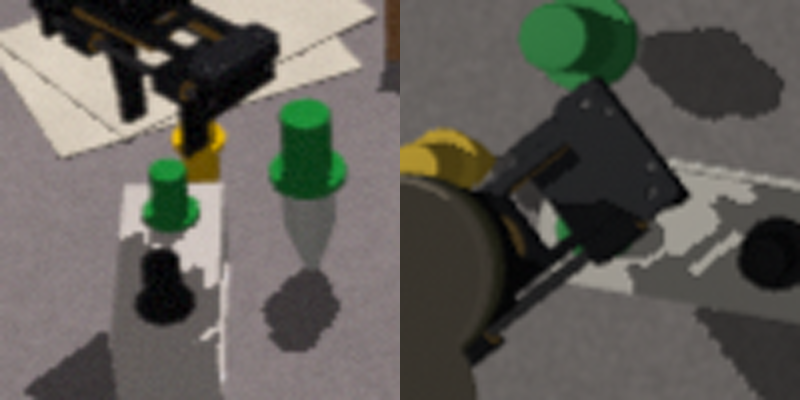

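Side crop: the small green pin stands upright below the fingers, between them. The big green and yellow ones are clear. Next I'll go down and close.

>>> {"op": "carry_out", "data": {"moves": [0,0,40,0,0,0,0.3,0,0,73,0,0,0,0.3,0,0,73,0,0,0,0.3,0,0,73,0,0,0,0.3,0,0,73,0,0,0,-1,0,0,73,0,0,0,-1,0,0,73,0,0,0,-1,0,0,73,0,0,0,-1,0,0,73,0,0,0,-1]}}

```text
time: 4.2
tcp_pos: [0.4746, 0.2776, 0.0901]
tcp_rot: [[0.769, 0.639, -0.0], [0.639, -0.769, 0.002], [0.001, -0.001, -1.0]]
contact_force: [-3.8, 4.3, 4.9]
opening: 0.338
gripper_force: 30.0
```

>>> {"op": "carry_out", "data": {"moves": [0,0,-40,0,0,0,-1,0,0,-80,0,0,0,-1,0,0,-130,0,0,0,-1,0,0,-130,0,0,0,-1,-60,104,-130,0,0,0,-1,-237,416,-130,0,0,0,-1,-237,416,-130,0,0,0,-1,-237,416,-130,0,0,0,-1,-237,416,-130,0,0,0,-1,-237,416,-130,0,0,0,-1,-237,416,-130,0,0,0,-1,-237,416,-130,0,0,0,-1,-237,416,-130,0,0,0,-1,-237,416,-130,0,0,0,-1,-237,416,-120,0,0,0,-1,-237,416,-110,0,0,0,-1,-237,416,-100,0,0,0,-1,-237,416,-100,0,0,0,-1,-237,416,-100,0,0,0,-1]}}

```text
time: 6.58
tcp_pos: [0.5585, -0.1952, 0.1898]
tcp_rot: [[0.77, 0.639, 0.0], [0.639, -0.77, -0.0], [0.0, 0.0, -1.0]]
contact_force: [0.7, 0.0, -2.0]
opening: 0.336
gripper_force: 30.0
```

```bash
python3 - <<'E'
from h import *
c=snap('side','side2');d=snap('top','top2');s=telemetry.sense();print(s['tcp_pos'],s['contact_force'],s['opening'])
a=cv2.resize(c['frame'][190:290,240:340],(500,500),interpolation=2);b=cv2.resize(d['frame'][190:290,300:360],(300,500),interpolation=2)
cv2.imwrite('pics/c2.png',np.hstack([a,b]))
E
```

```text
[ 0.5586 -0.1953  0.19  ] [-0.5208 -0.4847 -1.9527] 0.335460623714806
```

View pics/c2.png

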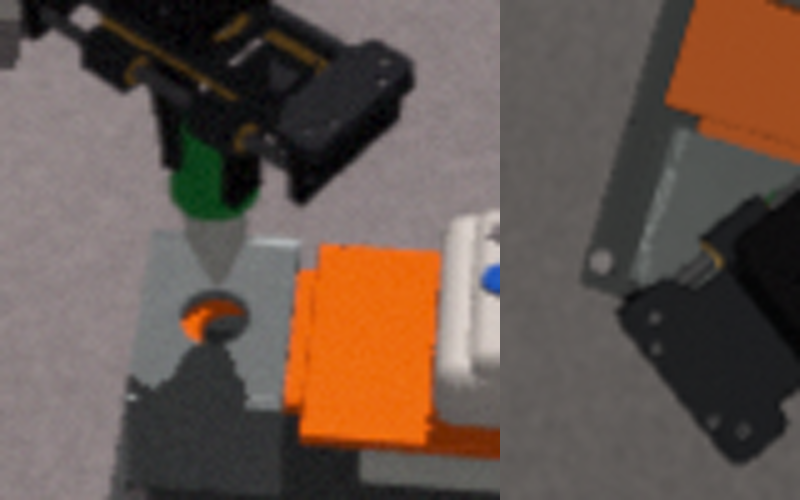

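Side crop: the tip is at about pixel (283, 246.5), just above the hole centre at (282.8, 254). The orange tongue is still out of line.

```bash
python3 - <<'E'
from h import *
c=dict(np.load('side2.npz'));K=c['intrinsics']
def ray(u,v,z):
    d=c['T'][:3,:3]@np.array([(u-K[0,2])/K[0,0],-(v-K[1,2])/K[1,1],-1]);o=c['T'][:3,3];return o+d*(z-o[2])/d[2]
print(ray(282.9,246.5,.110),ray(282.8,254,.08),ray(283.8,246.5,.110))
E
```

```text
[ 0.5604 -0.1986  0.11  ] [ 0.5597 -0.1986  0.08  ] [ 0.5627 -0.199   0.11  ]
```

>>> {"op": "carry_out", "data": {"moves": [0,0,15,0,0,0,-1,0,0,30,0,0,0,-1,0,0,40,0,0,0,-1,0,0,45,0,0,0,-1,0,0,45,0,0,0,-1,0,0,45,0,0,0,-1]}}

```text
time: 7.42
tcp_pos: [0.5587, -0.1953, 0.145]
tcp_rot: [[0.77, 0.639, 0.001], [0.639, -0.77, -0.0], [0.0, 0.001, -1.0]]
contact_force: [-0.2, 0.2, -0.9]
opening: 0.334
gripper_force: 30.0
```

>>> {"op": "carry_out", "data": {"moves": [0,0,5,0,0,0,-1,0,0,10,0,0,0,-1,0,0,15,0,0,0,-1,0,0,20,0,0,0,-1,0,0,25,0,0,0,-1,0,0,25,0,0,0,-1]}}

```text
time: 8.18
tcp_pos: [0.5584, -0.1955, 0.1192]
tcp_rot: [[0.77, 0.638, -0.0], [0.638, -0.77, -0.0], [-0.0, 0.0, -1.0]]
contact_force: [2.6, -1.2, -2.6]
opening: 0.336
gripper_force: 30.0
```

>>> {"op": "carry_out", "data": {"moves": [0,0,5,0,0,0,-1,0,0,10,0,0,0,-1,0,0,15,0,0,0,-1,0,0,20,0,0,0,-1,0,0,24,0,0,0,-1,0,0,27,0,0,0,-1,0,0,29,0,0,0,-1,0,0,29,0,0,0,-1]}}

```text
time: 9.18
tcp_pos: [0.5582, -0.1952, 0.0903]
tcp_rot: [[0.77, 0.639, -0.0], [0.639, -0.77, 0.0], [-0.0, -0.0, -1.0]]
contact_force: [2.8, -2.0, -2.6]
opening: 0.332
gripper_force: 30.0
```

>>> {"op": "carry_out", "data": {"moves": [0,0,2,0,0,0,-1,0,0,3,0,0,0,-1,0,0,3,0,0,0,-1]}}

```text
time: 9.55
tcp_pos: [0.5585, -0.1952, 0.09]
tcp_rot: [[0.77, 0.639, 0.0], [0.639, -0.77, -0.001], [-0.001, 0.001, -1.0]]
contact_force: [-8.7, 0.9, 22.5]
opening: 0.335
gripper_force: 30.0
```

The collar is seated: the tool met 22 N upward with no further travel. I'll release and rise.

>>> {"op": "carry_out", "data": {"moves": [0,0,0,0,0,0,-1,0,0,0,0,0,0,0.2,0,0,0,0,0,0,0.2,0,0,0,0,0,0,0.2,0,0,0,0,0,0,0.2,0,0,-30,0,0,0,0.2,0,0,-60,0,0,0,0.2,0,0,-110,0,0,0,0.2,-200,0,-150,0,0,0,0.2,-200,0,-150,0,0,0,0.2,-200,0,-150,0,0,0,0.2,-200,0,-150,0,0,0,0.2,-200,0,-150,0,0,0,0.2,-200,0,-150,0,0,0,0.2]}}

```text
time: 11.3
tcp_pos: [0.4058, -0.3214, 0.2372]
tcp_rot: [[0.768, 0.641, 0.0], [0.641, -0.768, 0.001], [0.001, -0.001, -1.0]]
contact_force: [-0.4, 1.0, -1.0]
opening: 0.603
gripper_force: 0.0
```

```bash
python3 - <<'E'
from h import *
c=snap('side','side3');d=snap('top','top3');s=telemetry.sense();print(s['tcp_pos'],s['contact_force'])
a=cv2.resize(c['frame'][200:300,250:330],(400,500),interpolation=2);b=cv2.resize(d['frame'][190:290,310:390],(400,500),interpolation=2)
cv2.imwrite('pics/c3.png',np.hstack([a,b]))
E
```

```text
[ 0.4057 -0.3214  0.2371] [ 0.4146 -0.9741  0.1569]
```

View pics/c3.png

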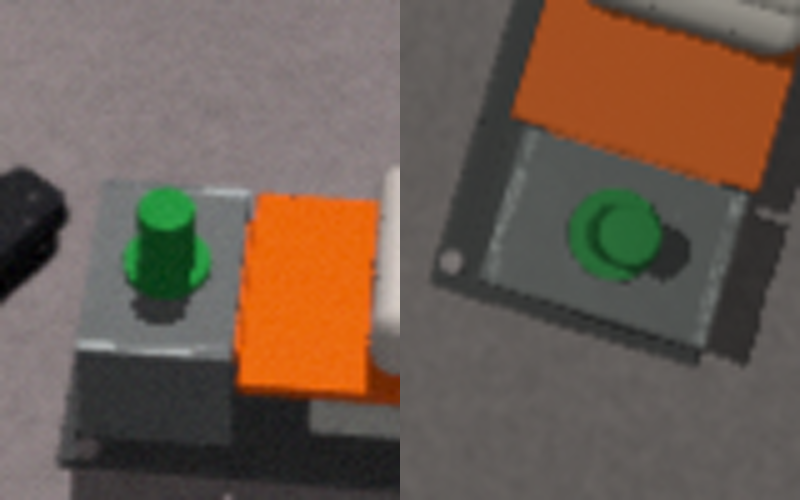

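The pin stands upright in the mount, its collar on the plate at about crop pixel (165, 265). The orange cradle has been drawn in against the mount and the gripper is clear.

```bash
python3 -c "
from plant import workorder;print(workorder.close_job())"
```

```text
the job is handed in; nothing more can be done
None
```

The tapered pin is in the mount with its collar on the top plate, the cradle is drawn into line, the gripper has let go and backed away, and the job is handed in (no verdict was returned).

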